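# Hang the long parts tray on its twin-pin stand

## Task

Hang the long aluminium parts tray on the stand with the two upright pins: one pin through the hole in each end lug, both lugs resting on the posts, open side up. The shorter tray does not fit this stand; leave it where it is.

Things in the scene. Friction and masses are not known exactly. Their poses are not given: they have to be found in the camera images.
- long_tray: Longer of two loose aluminium trays, 0.2 kg, standing open side up: trough 46 wide (x), 90 long (y), 34 mm high, walls 3. At each end a flat lug 46 wide, 5 thick, top level with the rim (underside 29 mm up); 186 mm long overall. A 26 mm through hole in each lug at y = +-72 mm. Origin: centre of underside, z up; same turned end for end. Grip across the 46 mm width at mid-length.
- short_tray: The shorter loose aluminium tray of the same make: trough 46 wide (x), 56 long (y), 34 mm high; 142 mm long with its lugs, holes at y = +-50 mm, too close together for the stand. Origin: centre of the underside, y along the length, z up.
- pin_stand: Fixed stand: wooden base 64 x 200 x 12 mm (x, y, z), steel posts at y = +-72 mm. Each has a flat cap 50 x 24 mm, its top 75 mm above the bench, and on it an upright pin 9 mm thick, 26 mm high, last 8 mm tapered. 120 mm between the caps: the trough hangs there, underside 46 mm above the bench, lugs on the caps. Origin: centre of the base's underside; y from post to post, z up.

How it is judged (in metres and radians):
At the end, for the whole second after the job is handed in: The long tray hangs still on the stand, open side up: its centre within 15 mm of the stand's centre in the stand's x and y, its underside 38 to 54 mm above the bench, its length within 15 degrees of the line of the pins, tilted less than 10 degrees (x of long_tray in the frame of pin_stand between -0.015 and 0.015 m and y of long_tray in the frame of pin_stand between -0.015 and 0.015 m and z of long_tray in the frame of pin_stand between 0.038 and 0.054 m and angle between the y axis of long_tray and the y axis of pin_stand, either way round below 0.26 rad and angle between long_tray's own z axis and vertical below 0.17 rad and linear speed of long_tray below 0.02 m/s); the robot touches nothing.
It fails at once if the short tray is moved by more than 40 mm (distance of short_tray from where it was at the start of the episode above 0.04 m).
It also fails if it takes over 38 s, if anything falls off the work surface, if the arm or the gripper's body presses on something with over 40 N, if the wrist force passes 120 N, or if a joint passes its speed limit or range.

## Robot

A 6-joint arm with a two-finger parallel gripper is mounted at the origin on a cart in front of the work surface, level with it; the furniture and walls round the work are solid. World frame = base frame: x ahead of the robot, y to its left, z up, the work surface at z = 0. Lengths are in mm, angles in rad, forces in N, time in s.
With the tool pointing down it reaches from about 275 to 750 mm from the base axis. Payload 10.2 kg.
Tool frame: the origin (TCP) lies midway between the tips of the shut fingers; the grasp point (between the pads) lies grasp_offset behind it (grasp_offset is the distance from the TCP to the grasp point, in mm); x points along the fingers, z is the direction in which the jaws open and shut, and the axes are right-handed (so a half turn about x gives the same grasp; the last joint's range is limited). The gripper opens to 85 mm and grips with 20 to 120 N. Pads are 22 mm wide; open, the fingers measure 114 mm over their backs; the gripper's body (76 mm by 85 mm) begins 54 mm behind the grasp point. The pads swing forward as they close: fully open they stand 13 mm farther back than shut.
Start: joints at [-1.458, 0.313, 1.498, -0, 1.331, -0.223], TCP at [172.988, -495.688, 231.294] pointing down, gripper open.
Joint ranges: [-2.94, 2.94], [-0.97, 2.17], [0.19, 2.56], [-1.23, 4.37], [0.02, 3.11], [-2.88, 2.88]. Speed limits (rad/s): [2.39, 2.39, 3.01, 3.14, 3.14, 3.14].

## Interface

Orientations are given as a unit quaternion [w, x, y, z].
In Python, from rig import sense, capture, calibration, finish_job, grasp_offset gives the robot as it stands.
- The arm moves only by the shell command python3 -m jog 'ROWS' [FORCE]. ROWS is JSON, a list of rows, each an object with "linear": the shift along the tool's x, y, z scaled (see below), a list of three; "rotation": the turn, a rotation vector about the tool's x, y, z scaled (see below), a list of three; "grip": the finger opening in mm, from 0 to 85.4. A call has 1 to 20 rows; each row is the pose to reach, as a shift and turn from the pose measured when the call began, along the tool's axes at that moment; what a row does not reach only later rows make up. The controller multiplies each number of a shift by 0.3 m and each number of a turn by 0.5 rad. A row lasts 1/12 s, in which the tool goes at most 41.7 mm and 7.16 degrees, less where a joint would pass 70% of its speed; a pose out of reach is approached as far as the arm can. A call with a number of a shift or a turn outside -1 to 1 is refused whole. A call with a gripper value outside its range is refused whole. The fingers move at their own pace and stop on an object; FORCE is the grip in N (left out, the last holds). Time passes only in rows, so rows that repeat a pose let the fingers close. It gives the time, the measured TCP pose, the force and the opening at its end, in the units of the state.
- sense(): the state, without advancing time (a new reading comes with each control period).
- capture(name): name is "side" or "top"; returns (picture, depth): 400x640x3 uint8, red, green, blue; 400x640 float32, mm along the optical axis (not along the pixel's ray), 0 where there is no reading.
- calibration(name): a dict with "intrinsics" (3x3 intrinsics, pixels), "world_from_camera" (4x4, takes a point from camera to world coordinates). Camera axes: x right, y up, looking along -z (the intrinsics and any distortion apply to the point x, -y, -z); pixel columns grow to the right and rows downward; lengths in mm; the calibration is good to about 2 mm. A picture is of the moment at which its call begins. calibration takes no time and is no camera call.
- finish_job(): hands the job in, once; it reports no verdict.
The state is a dict: "time_s": time; "joints": joint angles; "dq": joint speeds; "tau": joint torques, N m; "eef_pos": TCP position; "ee_rot": TCP orientation; "force": force on the tool from outside, world axes, zero at the start; "wrist_torque": the same for the moment, N m; "grip_width": opening from 0.0 (shut) to 1.0 (fully open).
Only numpy, scipy, OpenCV 4.12 (cv2) and the standard library are available. Lean on these libraries where they do the work, as an engineer would, in place of code of your own. Each camera call takes 0.05 s, during which the arm holds its last target.

## Working session

There is one attempt and no reset: what is moved stays moved. The work goes in short steps, Python scripts to look and compute and a shell command to move; the robot and the scene stay as the last step left them, time stands still between calls to the robot, and variables do not carry over. Pictures are saved under pics/ and viewed, and the job is handed in when it is done.

```bash
mkdir -p pics; ls
python3 - <<'E'
from rig import *
import cv2,numpy as np
print(sense(), grasp_offset)
for n in("top","side"):
    p,d=capture(n); np.savez(f"pics/{n}0.npz",p=p,d=d)
    cv2.imwrite(f"pics/{n}0.png",p[:,:,::-1]); c=calibration(n); print(n,c)
E
```

```text
pics
{'time_s': 0.0, 'joints': array([-1.45836111e+00,  3.13456216e-01,  1.49844464e+00,  2.39644181e-05,
        1.33098524e+00, -2.23392130e-01]), 'dq': array([ 0.0017007 , -0.00023864, -0.00041084,  0.00068508,  0.00135142,
       -0.00061364]), 'tau': array([-3.75223590e-04, -4.12266791e+01, -2.59746426e+01, -1.95927628e-04,
        4.17140560e-03,  3.50665528e-05]), 'eef_pos': array([ 172.98283534, -495.41357291,  230.72904802]), 'ee_rot': array([ 0.57623057,  0.40975277,  0.57682817, -0.40906021]), 'force': array([-0.45130913, -0.08047271,  1.16675187]), 'wrist_torque': array([-0.0371443, -0.0144215, -0.0168628]), 'grip_width': 0.9978440137806758} 18.700000000000003
top {'intrinsics': array([[365.02834265,   0.        , 320.14483212],
       [  0.        , 365.02834265, 208.66407095],
       [  0.        ,   0.        ,   1.        ]]), 'world_from_camera': array([[ 1.28263995e-01,  9.71100234e-01, -2.01277628e-01,
         3.61643008e+02],
       [-9.91728065e-01,  1.24594874e-01, -3.08474049e-02,
        -2.82401484e+01],
       [-4.87776143e-03,  2.03569284e-01,  9.79048392e-01,
         8.84657544e+02],
       [ 0.00000000e+00,  0.00000000e+00,  0.00000000e+00,
         1.00000000e+00]])}
side {'intrinsics': array([[472.52104788,   0.        , 315.71174796],
       [  0.        , 472.52104788, 196.01979335],
       [  0.        ,   0.        ,   1.        ]]), 'world_from_camera': array([[-9.98457869e-01,  2.16397022e-02, -5.11234497e-02,
         4.91042780e+02],
       [-5.49598434e-02, -5.15186931e-01,  8.55313885e-01,
         8.36472879e+02],
       [-7.82939541e-03,  8.56804616e-01,  5.15581760e-01,
         5.53886118e+02],
       [ 0.00000000e+00,  0.00000000e+00,  0.00000000e+00,
         1.00000000e+00]])}
```

View pics/top0.png

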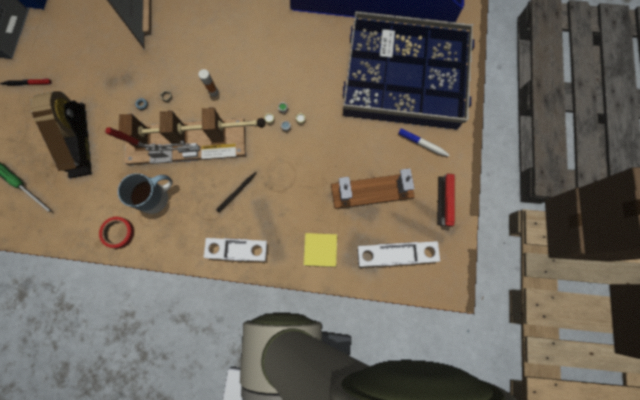

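View pics/side0.png

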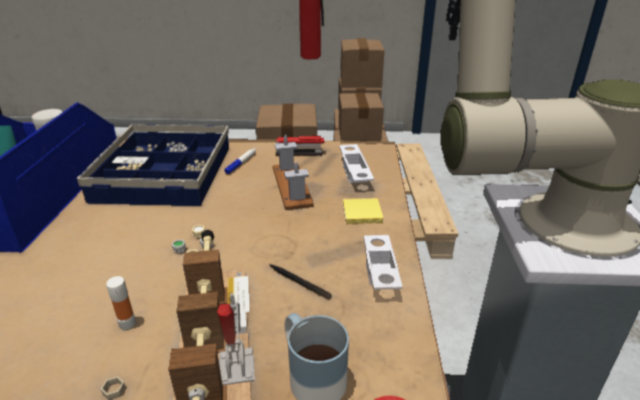

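The top view shows the short tray at about (236,250), the long tray at about (399,254), and the stand with caps at about (345,188) and (406,182). I'll measure them with depth next.

```bash
cat > h.py <<'E'
import numpy as np,cv2
from rig import *
def world(n,d):
    c=calibration(n);K=c["intrinsics"];T=c["world_from_camera"]
    v,u=np.mgrid[0:400,0:640]
    P=np.stack([(u-K[0,2])/K[0,0]*d,-(v-K[1,2])/K[1,1]*d,-d],-1)
    return P@T[:3,:3].T+T[:3,3]
def ray(n,u,v,z):
    c=calibration(n);K=c["intrinsics"];T=c["world_from_camera"]
    r=T[:3,:3]@np.array([(u-K[0,2])/K[0,0],-(v-K[1,2])/K[1,1],-1]);o=T[:3,3]
    return o+r*(z-o[2])/r[2]
def proj(n,p):
    c=calibration(n);K=c["intrinsics"];T=c["world_from_camera"]
    q=T[:3,:3].T@(np.asarray(p,float)-T[:3,3]); return K[0,2]+K[0,0]*q[0]/-q[2],K[1,2]-K[1,1]*q[1]/-q[2]
E
python3 - <<'E'
from h import *
a=np.load("pics/top0.npz");W=world("top",a["d"]);p=a["p"].astype(int)
for nm,(u0,u1,v0,v1),(z0,z1) in [("long",(350,448,235,275),(24,45)),("short",(198,275,232,270),(24,45)),("caps",(325,425,160,215),(66,84)),("base",(325,425,160,215),(6,20))]:
    m=np.zeros((400,640),bool);m[v0:v1,u0:u1]=1
    m&=(a["d"]>0)&(W[...,2]>z0)&(W[...,2]<z1)
    q=W[m]; print(nm,m.sum(),"zmed",np.median(q[:,2]))
    print(cv2.minAreaRect(q[:,:2].astype(np.float32)))
    if nm=="caps":
        n,l=cv2.connectedComponents(m.astype(np.uint8))
        for i in range(1,n):
            r=W[l==i]; print(len(r),np.median(r,0),cv2.minAreaRect(r[:,:2].astype(np.float32)))
im=cv2.resize(a["p"][155:280,320:460,::-1],None,fx=5.6,fy=4.8,interpolation=cv2.INTER_CUBIC)
im=cv2.resize(a["p"][155:275,320:460,::-1],None,fx=5,fy=5,interpolation=cv2.INTER_CUBIC)
cv2.imwrite("pics/topz.png",im)
s=np.load("pics/side0.npz")["p"]
cv2.imwrite("pics/sidez.png",cv2.resize(s[125:225,260:400,::-1],None,fx=5.5,fy=5.5,interpolation=cv2.INTER_CUBIC))
E
```

```text
long 871 zmed 33.80622146887856
((455.2055969238281, -195.90570068359375), (49.02757263183594, 186.32936096191406), 10.54033088684082)
short 718 zmed 34.547308858166275
((416.75665283203125, 182.36334228515625), (49.03145980834961, 142.02920532226562), 4.541764736175537)
caps 424 zmed 75.33616899763012
((604.4169311523438, -123.2576904296875), (50.1912956237793, 168.1676788330078), 15.311056137084961)
211 [ 619.9404621  -190.6508223    75.08108257] ((623.3455810546875, -192.39694213867188), (50.24852752685547, 24.781234741210938), 15.133318901062012)
213 [582.47975318 -53.28104206  75.46941629] ((585.4254760742188, -53.60639190673828), (49.957550048828125, 24.16683578491211), 14.722437858581543)
base 1612 zmed 12.3230594167768
((604.5955810546875, -122.46537780761719), (64.7352294921875, 199.12606811523438), 14.974700927734375)
```

View pics/topz.png

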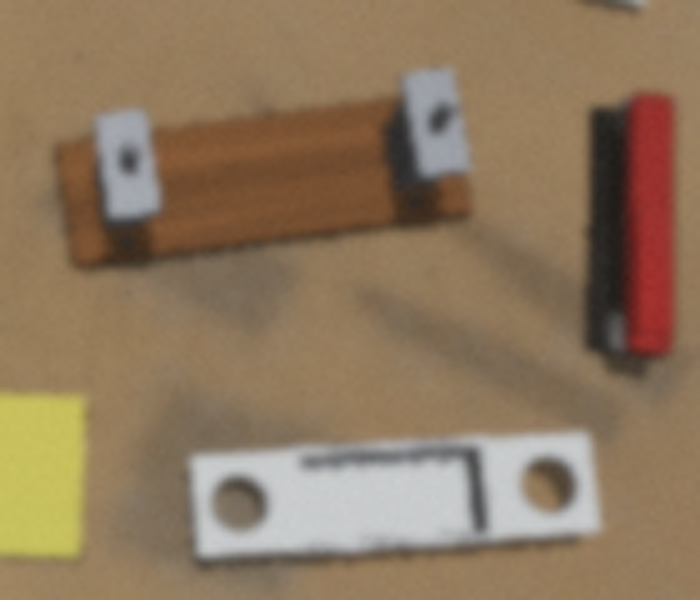

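View pics/sidez.png

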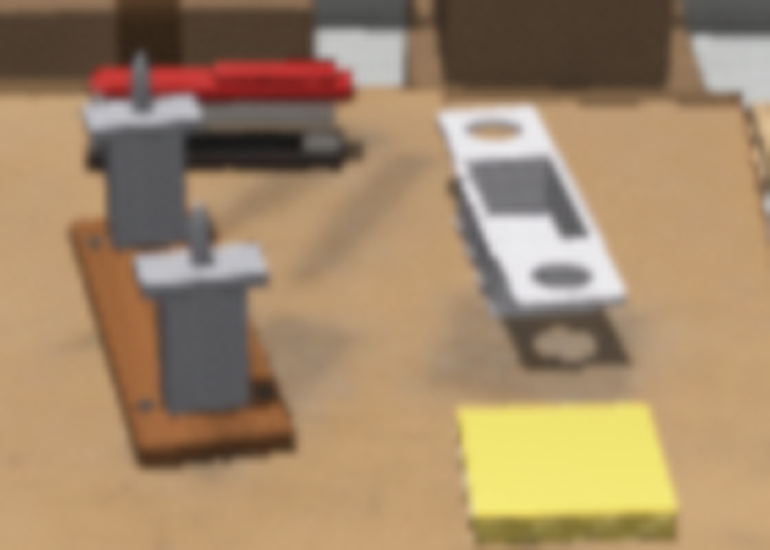

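Run:
```python
from h import *
a=ray("top",367.9,255.3,34);b=ray("top",429.5,251.7,34);print(a,b,(a+b)/2,np.linalg.norm(a-b),np.degrees(np.arctan2(-(a-b)[0],(a-b)[1])))
# side zoom 5.5, offset 260,125
f=lambda x,y,z:ray("side",260+x/5.5-.4,125+y/5.5-.4,z)
a=f(562,275,34);b=f(494,129,34);print("side",a,b,(a+b)/2,np.linalg.norm(a-b),np.degrees(np.arctan2(-(a-b)[0],(a-b)[1])))
W=world("side",np.load("pics/side0.npz")["d"]);d=np.load("pics/side0.npz")["d"]
m=np.zeros((400,640),bool);m[125:225,260:320]=1;m&=(d>0)&(W[...,2]>66)&(W[...,2]<84)
n,l=cv2.connectedComponents(m.astype(np.uint8))
for i in range(1,n):
    r=W[l==i]; print(len(r),np.median(r,0),cv2.minAreaRect(r[:,:2].astype(np.float32)))
s=sense();from scipy.spatial.transform import Rotation as R
M=R.from_quat(s["ee_rot"],scalar_first=True).as_matrix();print(M.round(4))
t=np.array([455.2,-195.9,120])-s["eef_pos"];print(M.T@t/300)
```

```text
[ 441.14390121 -125.35498263   34.        ] [ 467.67788459 -266.15416653   34.        ] [ 454.4108929  -195.75457458   34.        ] 143.2775713815806 10.672376829396594
side [ 441.78350338 -126.01460537   34.        ] [ 469.35522439 -267.74167332   34.        ] [ 455.56936388 -196.87813934   34.        ] 144.384076655069 11.008869675234195
151 [ 623.90555431 -184.76440671   74.17013782] ((625.0006713867188, -190.64810180664062), (49.49889373779297, 28.48414421081543), 17.92585563659668)
201 [585.47290647 -46.60176683  74.43789444] ((586.4046630859375, -51.59550476074219), (50.00279235839844, 27.732999801635742), 13.142093658447266)
[[-1.000e-04  9.441e-01  3.296e-01]
 [ 1.200e-03  3.296e-01 -9.441e-01]
 [-1.000e+00  3.000e-04 -1.100e-03]]
[ 0.37036945  1.21710614 -0.63220342]
```

```bash
cat > st.py <<'E'
from h import *
import sys
from scipy.spatial.transform import Rotation as R
s=sense();M=R.from_quat(s["ee_rot"],scalar_first=True).as_matrix()
z=M[:,2];yaw=np.degrees(np.arctan2(z[1],z[0]))
print("t",s["time_s"],"pos",s["eef_pos"].round(1),"yaw",yaw.round(2),"F",s["force"].round(1),"grip",round(s["grip_width"]*85.4,1),"tilt",np.degrees(np.arccos(-M[2,0])).round(2),"q",s["joints"].round(2))
if len(sys.argv)>4:
    g=np.array(list(map(float,sys.argv[1:4])));Y=np.radians(float(sys.argv[4]))
    G=np.array([[0,np.sin(-Y)*-1*-1,np.cos(Y)],[0,0,np.sin(Y)],[-1,0,0]])
    zz=np.array([np.cos(Y),np.sin(Y),0]);xx=np.array([0,0,-1.]);yy=np.cross(zz,xx);G=np.stack([xx,yy,zz],1)
    print("lin",(M.T@(g-s["eef_pos"])/300).round(4),"rot",(R.from_matrix(M.T@G).as_rotvec()/.5).round(4))
E
python3 -m jog '[{"linear":[0.2,0.75,-0.4],"rotation":[-1,0,0],"grip":85},{"linear":[0.2,0.75,-0.4],"rotation":[-1,0,0],"grip":85},{"linear":[0.2,0.75,-0.4],"rotation":[-1,0,0],"grip":85},{"linear":[0.2,0.75,-0.4],"rotation":[-1,0,0],"grip":85},{"linear":[0.2,0.75,-0.4],"rotation":[-1,0,0],"grip":85},{"linear":[0.2,0.75,-0.4],"rotation":[-1,0,0],"grip":85},{"linear":[0.2,0.75,-0.4],"rotation":[-1,0,0],"grip":85},{"linear":[0.2,0.75,-0.4],"rotation":[-1,0,0],"grip":85},{"linear":[0.2,0.75,-0.4],"rotation":[-1,0,0],"grip":85},{"linear":[0.2,0.75,-0.4],"rotation":[-1,0,0],"grip":85}]'
python3 st.py 455 -196 120 10.7
```

```text
time_s: 0.93
eef_pos: [345.4, -308.7, 171.2]
ee_rot: [0.66, 0.255, 0.66, -0.254]
force: [0.4, -0.8, -0.4]
grip_width: 0.993
t 0.9333 pos [ 345.4 -308.7  171.2] yaw -42.15 F [ 0.4 -0.8 -0.4] grip 84.8 tilt 0.04 q [-0.98  0.24  1.76  0.    1.14 -0.25]
lin [0.1707 0.5236 0.0187] rot [-1.8449e+00 -7.0000e-04 -1.4000e-03]
```

```bash
python3 -m jog '[{"linear":[0.1,0.5,0.02],"rotation":[-1,0,0],"grip":85},{"linear":[0.1,0.5,0.02],"rotation":[-1,0,0],"grip":85},{"linear":[0.1,0.5,0.02],"rotation":[-1,0,0],"grip":85},{"linear":[0.1,0.5,0.02],"rotation":[-1,0,0],"grip":85},{"linear":[0.1,0.5,0.02],"rotation":[-1,0,0],"grip":85},{"linear":[0.1,0.5,0.02],"rotation":[-1,0,0],"grip":85},{"linear":[0.1,0.5,0.02],"rotation":[-1,0,0],"grip":85}]'
python3 st.py 455 -196 120 10.7
```

```text
time_s: 1.52
eef_pos: [450.0, -202.8, 141.4]
ee_rot: [0.702, 0.084, 0.702, -0.084]
force: [0.1, -1.0, 0.3]
grip_width: 0.996
t 1.5167 pos [ 450.  -202.8  141.4] yaw -13.67 F [ 0.1 -1.   0.3] grip 85.0 tilt 0.01 q [-0.66  0.34  1.71  0.    1.09 -0.42]
lin [0.0715 0.0261 0.0107] rot [-8.508e-01  0.000e+00 -4.000e-04]
```

```bash
python3 -m jog '[{"linear":[0.15,0.026,0.011],"rotation":[-0.85,0,0],"grip":85},{"linear":[0.15,0.026,0.011],"rotation":[-0.85,0,0],"grip":85},{"linear":[0.15,0.026,0.011],"rotation":[-0.85,0,0],"grip":85},{"linear":[0.15,0.026,0.011],"rotation":[-0.85,0,0],"grip":85},{"linear":[0.15,0.026,0.011],"rotation":[-0.85,0,0],"grip":85},{"linear":[0.15,0.026,0.011],"rotation":[-0.85,0,0],"grip":85}]'
python3 st.py 455 -196 9 10.7
python3 - <<'E'
from h import *
for n in("top","side"):
    p,d=capture(n);np.savez(f"pics/{n}1.npz",p=p,d=d);cv2.imwrite(f"pics/{n}1.png",p[:,:,::-1])
E
```

```text
time_s: 2.02
eef_pos: [454.6, -197.3, 96.8]
ee_rot: [0.704, -0.064, 0.704, 0.064]
force: [0.1, -0.7, 0.7]
grip_width: 1.0
t 2.0167 pos [ 454.6 -197.3   96.8] yaw 10.41 F [ 0.1 -0.7  0.7] grip 85.4 tilt 0.03 q [-0.65  0.4   1.75  0.    0.98 -0.83]
lin [0.2928 0.0043 0.002 ] rot [-0.0102  0.0008  0.0008]
```

View pics/side1.png

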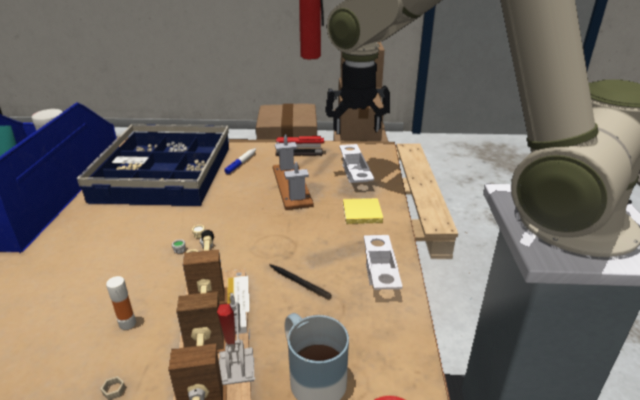

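The gripper (fingers at about (340,105) and (383,105)) hangs over the long tray at (356,166), straddling its width. I'll descend and grip.

```bash
python3 -m jog '[{"linear":[0.1,0.004,0.002],"rotation":[-0.01,0,0],"grip":85},{"linear":[0.18,0.004,0.002],"rotation":[-0.01,0,0],"grip":85},{"linear":[0.23,0.004,0.002],"rotation":[-0.01,0,0],"grip":85},{"linear":[0.26,0.004,0.002],"rotation":[-0.01,0,0],"grip":85},{"linear":[0.28,0.004,0.002],"rotation":[-0.01,0,0],"grip":85},{"linear":[0.29,0.004,0.002],"rotation":[-0.01,0,0],"grip":85},{"linear":[0.29,0.004,0.002],"rotation":[-0.01,0,0],"grip":85},{"linear":[0.29,0.004,0.002],"rotation":[-0.01,0,0],"grip":85}]'
python3 st.py 455 -196 9 10.7
```

```text
time_s: 2.78
eef_pos: [455.6, -195.9, 10.5]
ee_rot: [0.704, -0.067, 0.704, 0.066]
force: [0.2, -0.0, 0.0]
grip_width: 0.993
t 2.7833 pos [ 455.6 -195.9   10.5] yaw 10.75 F [ 0.2 -0.   0. ] grip 84.8 tilt 0.1 q [-0.64  0.55  1.81  0.    0.78 -0.83]
lin [ 0.0048  0.0001 -0.002 ] rot [0.0018 0.0025 0.0024]
```

```bash
python3 -m jog '[{"linear":[0.005,0,0],"rotation":[0,0,0],"grip":55},{"linear":[0.005,0,0],"rotation":[0,0,0],"grip":50},{"linear":[0.005,0,0],"rotation":[0,0,0],"grip":42},{"linear":[0.005,0,0],"rotation":[0,0,0],"grip":40},{"linear":[0.005,0,0],"rotation":[0,0,0],"grip":40},{"linear":[0.005,0,0],"rotation":[0,0,0],"grip":40},{"linear":[0.005,0,0],"rotation":[0,0,0],"grip":40},{"linear":[0.005,0,0],"rotation":[0,0,0],"grip":40}]' 50
python3 st.py 455 -196 9 10.7
```

```text
time_s: 3.45
eef_pos: [455.9, -196.1, 9.5]
ee_rot: [0.705, -0.067, 0.703, 0.066]
force: [-1.4, 0.7, 5.4]
grip_width: 0.53
t 3.45 pos [ 455.9 -196.1    9.5] yaw 10.76 F [-1.4  0.7  5.4] grip 45.2 tilt 0.15 q [-0.64  0.55  1.81  0.    0.78 -0.83]
lin [ 0.0017  0.0008 -0.0028] rot [0.002  0.0037 0.0038]
```

```bash
python3 -m jog '[{"linear":[-0.05,0,0],"rotation":[0,0,0],"grip":40},{"linear":[-0.12,0,0],"rotation":[0,0,0],"grip":40},{"linear":[-0.2,0,0],"rotation":[0,0,0],"grip":40},{"linear":[-0.28,0,0],"rotation":[0,0,0],"grip":40},{"linear":[-0.35,0,0],"rotation":[0,0,0],"grip":40},{"linear":[-0.4,0,0],"rotation":[0,0,0],"grip":40},{"linear":[-0.43,0,0],"rotation":[0,0,0],"grip":40},{"linear":[-0.43,0,0],"rotation":[0,0,0],"grip":40},{"linear":[-0.43,0,0],"rotation":[0,0,0],"grip":40},{"linear":[-0.43,0,0],"rotation":[0,0,0],"grip":40}]' 50
python3 st.py 604.5 -123 138 15.2
python3 - <<'E'
from h import *
for n in("top","side"):
    p,d=capture(n);np.savez(f"pics/{n}2.npz",p=p,d=d)
    cv2.imwrite(f"pics/{n}2.png",p[:,:,::-1])
E
```

```text
time_s: 4.28
eef_pos: [455.1, -195.6, 137.3]
ee_rot: [0.704, -0.066, 0.704, 0.066]
force: [-0.2, -0.1, -3.4]
grip_width: 0.525
t 4.2833 pos [ 455.1 -195.6  137.3] yaw 10.75 F [-0.2 -0.1 -3.4] grip 44.8 tilt 0.03 q [-0.64  0.35  1.71  0.    1.08 -0.83]
lin [-0.0021  0.1447  0.5344] rot [-0.1553  0.0007  0.0006]
```

View pics/side2.png

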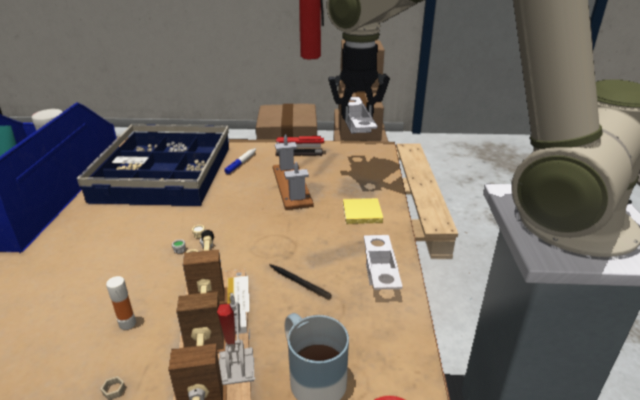

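View pics/top2.png

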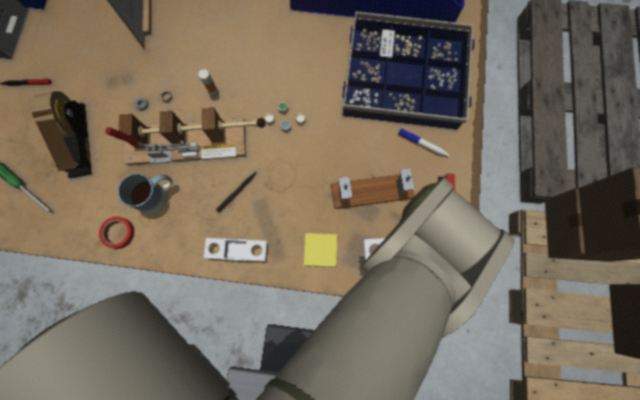

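The tray at about (358,115) in the side view is off the bench and held level between the fingers. In the top view the arm hides it. I'll carry it over the stand.

```bash
python3 -m jog '[{"linear":[0,0.015,0.05],"rotation":[-0.03,0,0],"grip":40},{"linear":[0,0.03,0.13],"rotation":[-0.06,0,0],"grip":40},{"linear":[0,0.06,0.22],"rotation":[-0.1,0,0],"grip":40},{"linear":[0,0.085,0.32],"rotation":[-0.13,0,0],"grip":40},{"linear":[0,0.11,0.41],"rotation":[-0.155,0,0],"grip":40},{"linear":[0,0.13,0.48],"rotation":[-0.155,0,0],"grip":40},{"linear":[0,0.14,0.52],"rotation":[-0.155,0,0],"grip":40},{"linear":[-0.002,0.1447,0.534],"rotation":[-0.155,0,0],"grip":40},{"linear":[-0.002,0.1447,0.534],"rotation":[-0.155,0,0],"grip":40},{"linear":[-0.002,0.1447,0.534],"rotation":[-0.155,0,0],"grip":40},{"linear":[-0.002,0.1447,0.534],"rotation":[-0.155,0,0],"grip":40}]' 50
python3 st.py 604.5 -123 86 15.2
python3 - <<'E'
from h import *
for n in("top","side"):
    p,d=capture(n);np.savez(f"pics/{n}3.npz",p=p,d=d)
    cv2.imwrite(f"pics/{n}3.png",p[:,:,::-1])
    if n=="side": cv2.imwrite("pics/side3z.png",cv2.resize(p[80:220,220:360,::-1],None,fx=4.2,fy=4.2,interpolation=cv2.INTER_CUBIC))
E
```

```text
time_s: 5.3
eef_pos: [603.7, -123.6, 137.9]
ee_rot: [0.701, -0.093, 0.701, 0.093]
force: [1.2, -0.8, -1.5]
grip_width: 0.529
t 5.3 pos [ 603.7 -123.6  137.9] yaw 15.15 F [ 1.2 -0.8 -1.5] grip 45.2 tilt 0.02 q [-0.39  0.59  1.33 -0.    1.22 -0.66]
lin [0.1729 0.0011 0.0031] rot [-0.0017 -0.0006  0.0001]
```

View pics/side3z.png

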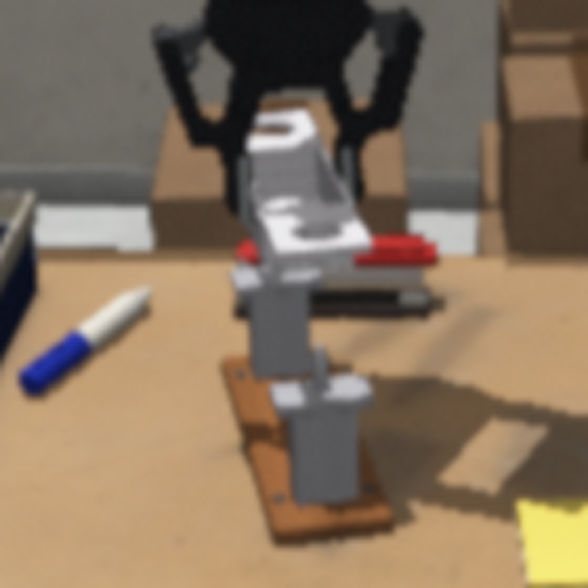

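View pics/top3.png

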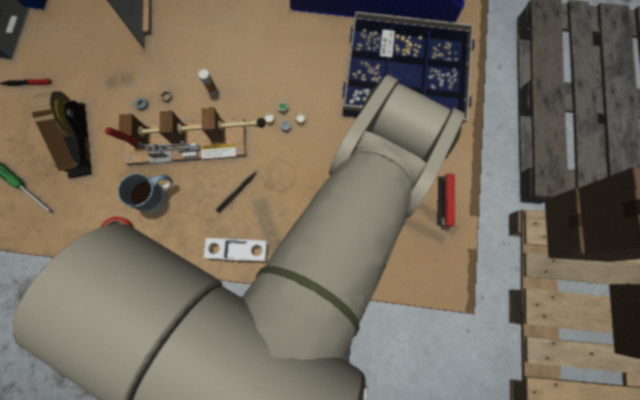

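Run:
```python
from h import *
d=np.load("pics/side3.npz")["d"];W=world("side",d)
f=lambda x,y:(220+x/4.2-.4,80+y/4.2-.4)
for nm,(x,y),pts in [("near",(318,231),[(275,238),(355,225),(345,240),(283,225)]),("far",(277,129),[(258,140),(303,128),(297,142)])]:
    zs=[]
    for q in pts:
        u,v=f(*q);w=W[round(v),round(u)];print(nm,w.round(1))
    for z in (158,162): print(nm,z,ray("side",*f(x,y),z).round(1))
# predicted pixel of stand pins top (side) for reference
for p in [(585.4,-53.6,101),(623.3,-192.4,101)]:
    u,v=proj("side",p);print("pin pred zoom",((u-220+.4)*4.2,(v-80+.4)*4.2))
```

```text
near [605.5 -47.8 162.2]
near [567.9 -63.7 162.5]
near [570.5 -44.  162.3]
near [602.8 -61.  163.1]
near 158 [586.2 -65.2 158. ]
near 162 [585.2 -56.1 162. ]
far [ 628.8 -174.8  162.5]
far [ 605.8 -196.1  161.9]
far [ 608.  -172.5  163.7]
far 158 [ 621.8 -203.9  158. ]
far 162 [ 620.5 -193.4  162. ]
pin pred zoom (np.float64(320.7856240467939), np.float64(344.90428141766614))
pin pred zoom (np.float64(276.18900815976025), np.float64(232.28858244923748))
```

Both lugs sit level at z≈162.5, with the holes about 2 mm short of the pins in x. I'll correct that, stop just above the pins, and look.

```bash
python3 -m jog '[{"linear":[0.03,0.002,0.006],"rotation":[0,0,0],"grip":40},{"linear":[0.08,0.002,0.006],"rotation":[0,0,0],"grip":40},{"linear":[0.12,0.002,0.006],"rotation":[0,0,0],"grip":40},{"linear":[0.15,0.002,0.006],"rotation":[0,0,0],"grip":40},{"linear":[0.165,0.002,0.006],"rotation":[0,0,0],"grip":40},{"linear":[0.17,0.002,0.006],"rotation":[0,0,0],"grip":40},{"linear":[0.17,0.002,0.006],"rotation":[0,0,0],"grip":40},{"linear":[0.17,0.002,0.006],"rotation":[0,0,0],"grip":40}]' 50
python3 st.py 605.5 -122.5 58 15.2
python3 - <<'E'
from h import *
n="side"
p,d=capture(n);np.savez(f"pics/{n}4.npz",p=p,d=d)
cv2.imwrite("pics/side4z.png",cv2.resize(p[110:220,235:345,::-1],None,fx=5.4,fy=5.4,interpolation=cv2.INTER_CUBIC))
E
```

```text
time_s: 6.07
eef_pos: [605.8, -122.7, 87.7]
ee_rot: [0.701, -0.093, 0.701, 0.093]
force: [0.2, -1.2, -2.1]
grip_width: 0.526
t 6.0667 pos [ 605.8 -122.7   87.7] yaw 15.14 F [ 0.2 -1.2 -2.1] grip 44.9 tilt 0.07 q [-0.39  0.65  1.37 -0.    1.12 -0.65]
lin [ 0.099   0.0008 -0.0009] rot [-0.002   0.0019  0.0017]
```

View pics/side4z.png

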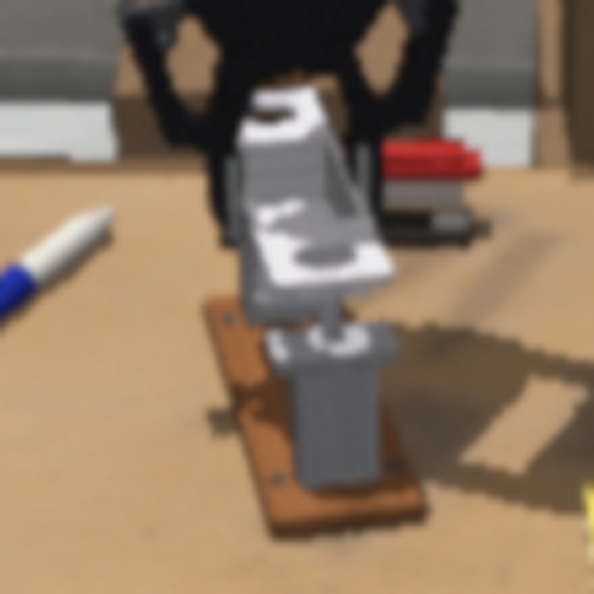

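The near pin (zoom x≈330) lies under the near hole (centre ≈325), an offset of about 2 mm against 8.5 mm clearance. I'll lower it to the caps.

```bash
python3 -m jog '[{"linear":[0.02,0,-0.003],"rotation":[0,0,0],"grip":40},{"linear":[0.04,0,-0.003],"rotation":[0,0,0],"grip":40},{"linear":[0.06,0,-0.003],"rotation":[0,0,0],"grip":40},{"linear":[0.075,0,-0.003],"rotation":[0,0,0],"grip":40},{"linear":[0.09,0,-0.003],"rotation":[0,0,0],"grip":40},{"linear":[0.098,0,-0.003],"rotation":[0,0,0],"grip":40},{"linear":[0.098,0,-0.003],"rotation":[0,0,0],"grip":40},{"linear":[0.098,0,-0.003],"rotation":[0,0,0],"grip":40}]' 50
python3 st.py 605.2 -122.5 55.5 15.2
python3 - <<'E'
from h import *
n="side"
p,d=capture(n);np.savez(f"pics/{n}5.npz",p=p,d=d)
cv2.imwrite("pics/side5z.png",cv2.resize(p[110:220,235:345,::-1],None,fx=5.4,fy=5.4,interpolation=cv2.INTER_CUBIC))
E
```

```text
time_s: 6.78
eef_pos: [605.1, -122.9, 58.4]
ee_rot: [0.701, -0.093, 0.7, 0.093]
force: [0.6, -0.3, -1.2]
grip_width: 0.529
t 6.7833 pos [ 605.1 -122.9   58.4] yaw 15.14 F [ 0.6 -0.3 -1.2] grip 45.2 tilt 0.09 q [-0.39  0.69  1.39 -0.    1.06 -0.65]
lin [0.0096 0.0013 0.0008] rot [-0.0019  0.0023  0.0021]
```

View pics/side5z.png

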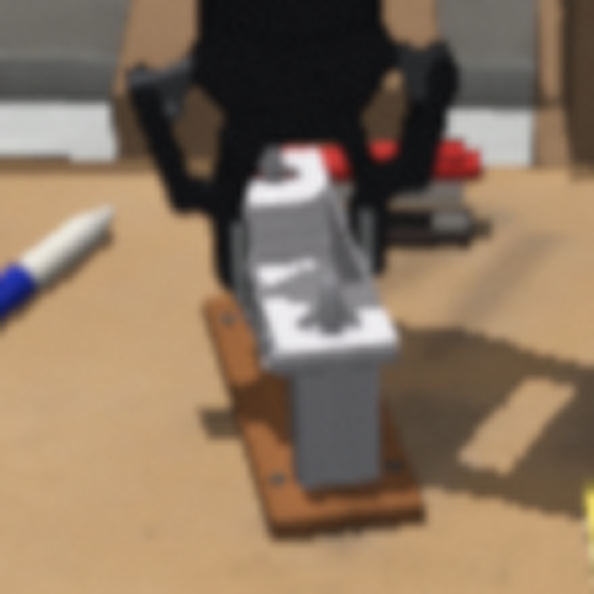

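Both pins stand through the holes: near at (328,300), far at (272,165). I'll lower the last 3 mm to touch.

```bash
python3 -m jog '[{"linear":[0.004,0,0],"rotation":[0,0,0],"grip":40},{"linear":[0.007,0,0],"rotation":[0,0,0],"grip":40},{"linear":[0.01,0,0],"rotation":[0,0,0],"grip":40},{"linear":[0.01,0,0],"rotation":[0,0,0],"grip":40},{"linear":[0.01,0,0],"rotation":[0,0,0],"grip":40}]' 50
python3 st.py 605.2 -122.5 55.5 15.2
```

```text
time_s: 7.25
eef_pos: [605.2, -123.0, 55.6]
ee_rot: [0.702, -0.094, 0.7, 0.093]
force: [-0.4, -0.2, -3.1]
grip_width: 0.528
t 7.25 pos [ 605.2 -123.    55.6] yaw 15.15 F [-0.4 -0.2 -3.1] grip 45.1 tilt 0.11 q [-0.39  0.69  1.4  -0.    1.06 -0.65]
lin [0.0004 0.0015 0.0005] rot [-0.0019  0.003   0.0025]
```

```bash
python3 -m jog '[{"linear":[0.003,0,0],"rotation":[0,0,0],"grip":40},{"linear":[0.006,0,0],"rotation":[0,0,0],"grip":40},{"linear":[0.006,0,0],"rotation":[0,0,0],"grip":40},{"linear":[0.006,0,0],"rotation":[0,0,0],"grip":40}]' 50
python3 st.py 605.2 -122.5 55.5 15.2
```

```text
time_s: 7.58
eef_pos: [605.2, -123.0, 55.5]
ee_rot: [0.702, -0.094, 0.7, 0.093]
force: [-6.3, 1.9, 12.3]
grip_width: 0.528
t 7.5833 pos [ 605.2 -123.    55.5] yaw 15.16 F [-6.3  1.9 12.3] grip 45.1 tilt 0.15 q [-0.39  0.69  1.4  -0.    1.05 -0.65]
lin [0.0001 0.0017 0.0003] rot [-0.0015  0.0036  0.0037]
```

The force shows contact, so I'll release. The fingertips swing outward and up, and there is nothing beside them.

```bash
python3 -m jog '[{"linear":[0,0,0],"rotation":[0,0,0],"grip":50},{"linear":[0,0,0],"rotation":[0,0,0],"grip":55},{"linear":[0,0,0],"rotation":[0,0,0],"grip":65},{"linear":[0,0,0],"rotation":[0,0,0],"grip":75},{"linear":[0,0,0],"rotation":[0,0,0],"grip":80},{"linear":[0,0,0],"rotation":[0,0,0],"grip":80},{"linear":[0,0,0],"rotation":[0,0,0],"grip":80}]'
python3 st.py 605.2 -122.5 200 15.2
python3 - <<'E'
from h import *
n="side"
p,d=capture(n)
cv2.imwrite("pics/side6z.png",cv2.resize(p[110:220,235:345,::-1],None,fx=5.4,fy=5.4,interpolation=cv2.INTER_CUBIC))
E
```

```text
time_s: 8.17
eef_pos: [605.2, -123.0, 55.4]
ee_rot: [0.702, -0.094, 0.7, 0.093]
force: [0.2, -0.1, -0.4]
grip_width: 0.931
t 8.1667 pos [ 605.2 -123.    55.4] yaw 15.15 F [ 0.2 -0.1 -0.4] grip 79.5 tilt 0.14 q [-0.39  0.69  1.4  -0.    1.05 -0.65]
lin [-0.4819  0.0008  0.0012] rot [-0.0016  0.0034  0.0034]
```

View pics/side6z.png

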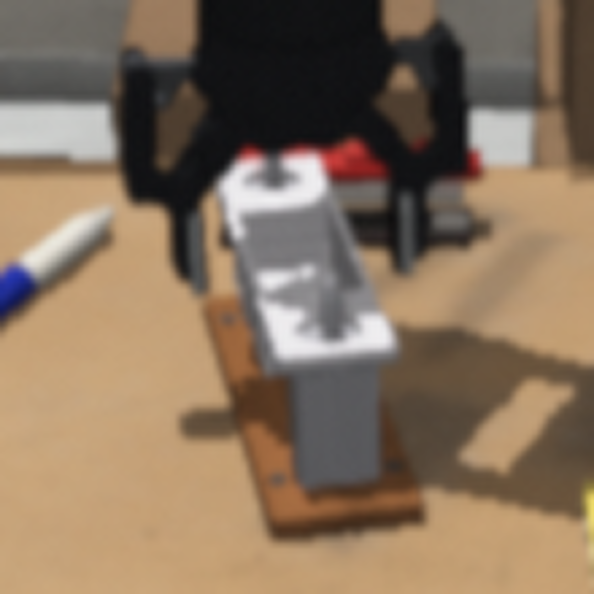

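The fingers are clear on both sides and the tray rests on both caps with the pins through. I'll retreat straight up, then aside.

```bash
python3 -m jog '[{"linear":[-0.03,0,0],"rotation":[0,0,0],"grip":80},{"linear":[-0.1,0,0],"rotation":[0,0,0],"grip":80},{"linear":[-0.2,0,0],"rotation":[0,0,0],"grip":80},{"linear":[-0.3,0,0],"rotation":[0,0,0],"grip":80},{"linear":[-0.4,0,0],"rotation":[0,0,0],"grip":80},{"linear":[-0.5,0,0],"rotation":[0,0,0],"grip":80},{"linear":[-0.55,-0.1,-0.1],"rotation":[0,0,0],"grip":80},{"linear":[-0.55,-0.2,-0.2],"rotation":[0,0,0],"grip":80},{"linear":[-0.55,-0.3,-0.35],"rotation":[0,0,0],"grip":80},{"linear":[-0.55,-0.4,-0.5],"rotation":[0,0,0],"grip":80},{"linear":[-0.55,-0.5,-0.65],"rotation":[0,0,0],"grip":80},{"linear":[-0.55,-0.6,-0.8],"rotation":[0,0,0],"grip":80},{"linear":[-0.55,-0.7,-0.8],"rotation":[0,0,0],"grip":80},{"linear":[-0.55,-0.8,-0.8],"rotation":[0,0,0],"grip":80},{"linear":[-0.55,-0.8,-0.8],"rotation":[0,0,0],"grip":80},{"linear":[-0.55,-0.8,-0.8],"rotation":[0,0,0],"grip":80},{"linear":[-0.55,-0.8,-0.8],"rotation":[0,0,0],"grip":80},{"linear":[-0.55,-0.8,-0.8],"rotation":[0,0,0],"grip":80}]'
python3 st.py
python3 - <<'E'
from h import *
for n in("top","side"):
    p,d=capture(n);cv2.imwrite(f"pics/{n}7.png",p[:,:,::-1])
    W=world(n,d)
    if n=="top":
        for nm,(u0,u1,v0,v1),(z0,z1) in [("long",(325,435,150,215),(72,88)),("short",(198,275,232,270),(24,45))]:
            m=np.zeros((400,640),bool);m[v0:v1,u0:u1]=1
            m&=(d>0)&(W[...,2]>z0)&(W[...,2]<z1);q=W[m]
            print(nm,m.sum(),np.median(q[:,2]),cv2.minAreaRect(q[:,:2].astype(np.float32)))
E
```

```text
time_s: 9.72
eef_pos: [436.2, -416.4, 220.8]
ee_rot: [0.702, -0.094, 0.7, 0.093]
force: [1.5, 0.2, -0.1]
grip_width: 0.936
t 9.7167 pos [ 436.2 -416.4  220.8] yaw 15.18 F [ 1.5  0.2 -0.1] grip 79.9 tilt 0.14 q [-0.96  0.49  1.26  0.    1.38 -1.22]
long 1068 79.79822647734136 ((604.8829956054688, -123.1433334350586), (50.96261978149414, 186.3979034423828), 15.654175758361816)
short 716 34.49070438753 ((416.6330871582031, 182.81790161132812), (49.006690979003906, 142.70094299316406), 4.476335525512695)
```

View pics/top7.png

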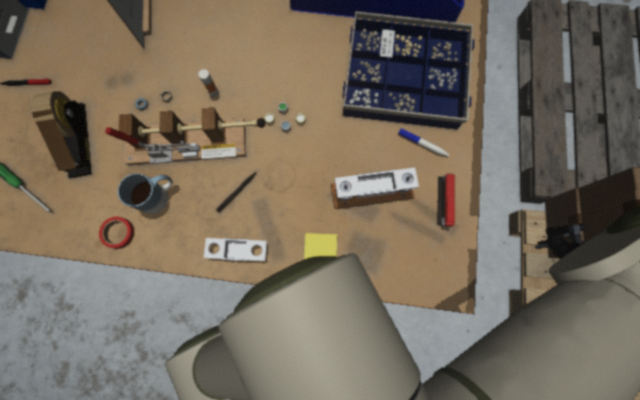

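View pics/side7.png

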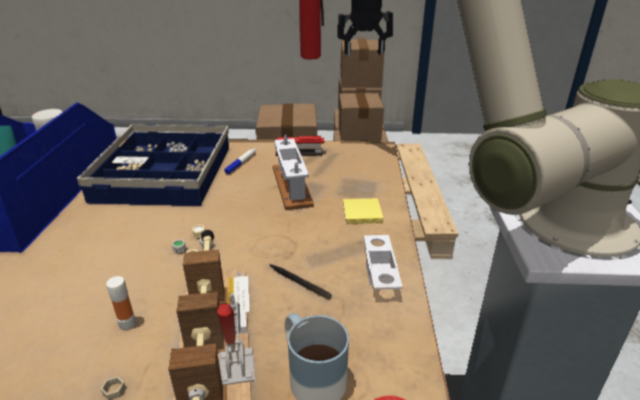

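The tray hangs on the stand (top view about (375,184)) with its top at 79.8 mm (80 expected). It is centred within 1 mm, 0.5° off the pin line, and the short tray hasn't moved. The gripper is clear of everything.

```bash
python3 -c "
from rig import *
print(finish_job())"
```

```text
the job is handed in; nothing more can be done
None
```

The long tray is hanging on the stand, with a pin through each lug hole, both lugs on the posts and the open side up. I gripped it across its width at mid-length, carried it over the stand and lowered it until the force reading showed contact. Then I released it and backed the arm away, and handed the job in at about 9.8 s.

- **Long tray:** in the last top-camera measurement its top is 79.8 mm above the bench, where 80 is expected, so its underside is about 46 mm up. Its centre is at (604.9, -123.1) and the stand's is at (604.4, -123.0), under 1 mm apart. Its length is within about 0.5° of the line of the pins.
- **Short tray:** it has not moved, within measurement noise of about 0.5 mm.
- **Robot:** the gripper ended well clear of everything, and the highest contact force I read was about 14 N.
- **Disagreement:** the two cameras differed by about 1–2 mm on positions, well inside the 8.5 mm clearance between pin and hole. No check failed.

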